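# Pack the last hexagonal blank into the glue-up tray

### The job

Take the hexagonal wooden blank out of the slotted rack, lay it down on one of its big hexagonal faces on the bare bench and let go of it. Then take it again by its flat sides and set it flat in the tray, in the notch between the two hexagonal blanks already there, pushed up so that its flat sides touch both of them and the three are close-packed. Leave the square blank, the glue bottle, the tin and the mallet where they are.

Things in the scene. Friction and masses are not known exactly. Their poses are not given: they have to be found in the camera images.
- blank_mid (a point): centre of the loose hexagonal blank, pale wood, about 85 g: 64 mm across flats, 32 mm thick along x (its axis). z is normal to a pair of side flats, the others 60 deg from it about x. Starts on edge in a rack slot on a flat, x level and parallel to the rack's x, centre 38 mm above the bench. Stands stably on a flat; tipped over 27 deg it falls onto a big face (then centre 16 mm up)
- rack: fixed dark wood rack, 160 (x) by 90 mm (y); origin at the centre of its underside on the bench, z up. Base 6 mm thick; two slots running along y, centred at x = -47.5 and +47.5 mm, 36 mm wide between lips 6 mm thick, tops 20 mm above the bench. One holds the hexagonal blank, the other the square one; which is which varies
- square_mid (a point): centre of the square blank of the same wood, 64 x 64 mm and 32 mm thick (along x), standing on edge in the other slot; it stays there.
- tray: fixed grey tray, origin at the centre of its underside on the bench, z up. Inside 165 (x) by 130 mm (y), floor 8 mm up, walls 10 mm thick, tops 20 mm up. Two hexagonal blanks lie side by side along y near its +x wall. The third goes on their -x side: midway along y, 55 mm from the line through their centres, one pair of flats facing +y and -y
- packed_left_mid (a point): centre of the hexagonal blank lying loose in the tray on its +y side, same size as the other (64 mm across flats, 32 mm thick), centre 24 mm above the bench. z up; flats face its +y and -y, corners its +x and -x. It can slide about 1 mm sideways and up to 5 mm to the tray's +x wall
- packed_right_mid (a point): the same for the blank lying on the tray's -y side.
- glue: white glue bottle, 56 mm diameter, 150 mm tall, standing on the bench; origin at the centre of its underside. To be left alone.
- tin: round wax tin, 80 mm diameter, 70 mm tall, standing on the bench; origin at the centre of its underside. To be left alone.
- mallet: wooden mallet lying on the bench; origin on the bench under the middle of its head (64 mm diameter, 100 mm long along y); the handle, 24 mm diameter, reaches 190 mm to -x. To be left alone.
There are look-alikes about, which are no part of the job. Leave any turquoise look-alike of the part that bears packed_right_mid alone.

How it is judged:
On the way:
1. the hexagonal blank lies on a big face on the bare bench, let go and at rest ((angle between blank_mid's own x axis and vertical below 0.12 rad or angle between blank_mid's own x axis and vertical above 3.02 rad) and height (world z) of blank_mid below 0.0195 m and contact force between blank and the arm below 0.05 N and contact force between blank and the fingers below 0.05 N and linear speed of blank below 0.02 m/s), for 0.2 s.
At the end, for the whole second after the job is handed in: the hexagonal blank is released, at rest and flat (7 degrees) on the tray floor, centre 21 to 27 mm above the bench, on the -x side of the two packed blanks, which still lie flat there; the three centres are pairwise within 66.5 mm (64 is full contact) ((angle between blank_mid's own x axis and vertical below 0.12 rad or angle between blank_mid's own x axis and vertical above 3.02 rad) and height (world z) of blank_mid between 0.021 and 0.027 m and distance between blank_mid and packed_left_mid below 0.0665 m and distance between each of blank_mid, packed_left_mid and packed_right_mid below 0.0665 m and height (world z) of packed_left_mid between 0.021 and 0.027 m and height (world z) of packed_right_mid between 0.021 and 0.027 m and (angle between packed_left_mid's own z axis and vertical below 0.12 rad or angle between packed_left_mid's own z axis and vertical above 3.02 rad) and (angle between packed_right_mid's own z axis and vertical below 0.12 rad or angle between packed_right_mid's own z axis and vertical above 3.02 rad) and x of blank_mid in the frame of tray below 0.02 m and linear speed of blank below 0.01 m/s and contact force between blank and the fingers below 0.05 N); the robot touches nothing.
It fails at once if the square blank is moved by more than 40 mm (distance of square_mid from where it was at the start of the episode above 0.04 m).
It fails at once if the glue bottle is moved by more than 40 mm (distance of glue from where it was at the start of the episode above 0.04 m).
It fails at once if the tin is moved by more than 40 mm (distance of tin from where it was at the start of the episode above 0.04 m).
It fails at once if the mallet is moved by more than 40 mm (distance of mallet from where it was at the start of the episode above 0.04 m).
It also fails if it takes over 53 s, if anything falls off the work surface, if the arm or the gripper's body presses on something with over 40 N, if the wrist force passes 120 N, or if a joint passes its speed limit or range.

### The arm

A 6-joint arm with a two-finger parallel gripper is mounted at the origin on the work surface. World frame = base frame: x ahead of the robot, y to its left, z up, the work surface at z = 0. Lengths are in m, angles in rad, forces in N, time in s.
With the tool pointing down it reaches from about 0.3 to 0.95 m from the base axis. Payload 3.1 kg.
Tool frame: the origin (TCP) lies midway between the tips of the shut fingers; the grasp point (between the pads) lies 19 mm behind it (arm.pinch_z is the distance from the TCP to the grasp point, in m); z points along the fingers, y is the direction in which the jaws open and shut (so a half turn about z gives the same grasp; the last joint's range is limited). The gripper opens to 85 mm and grips with 20 to 120 N. Pads are 22 mm wide; open, the fingers measure 114 mm over their backs; the gripper's body (76 mm by 85 mm) begins 54 mm behind the grasp point. The pads swing forward as they close: fully open they stand 13 mm farther back than shut.
Start: joints at [1.213, 0.308, 1.634, -0, 1.2, -0.07], TCP at [0.177, 0.599, 0.231] pointing down, gripper open.
Joint ranges: [-3.06, 3.06], [-0.79, 1.96], [0.05, 2.63], [-1.19, 4.34], [0.05, 2.64], [-2.94, 2.94]. Speed limits (rad/s): [2.79, 2.79, 3.14, 3.14, 3.14, 3.14].

### API

Orientations are given as a unit quaternion [w, x, y, z].
In Python, from rig import arm gives the robot as it stands. The module is installed in compiled form; this text tells all that it offers.
- The arm moves only by the tool apply_moves, never from a script. Its argument "motion" is text: rows parted by semicolons, each of 7 numbers parted by spaces: the turn, a rotation vector about the tool's x, y, z in rad, then the shift along the tool's x, y, z in m, then the finger opening in m, from 0 to 0.0854. A call has 1 to 5 rows; each row shifts and turns the commanded pose from where the row before left it, along the tool's axes as they then stand; what a row does not reach is not made up. A row lasts 1/8 s, in which the tool goes at most 62.5 mm and 10.7 degrees, less where a joint would pass 70% of its speed; a pose out of reach is approached as far as the arm can. A call is refused whole if a number of a shift passes 0.0625 or a number of a turn 0.188, either way. A call with a gripper value outside its range is refused whole. The fingers move at their own pace and stop on an object; "grip_force" is the grip in N (left out, the last holds). Time passes only in rows, so rows that do not move let the fingers close. It gives the time, the measured TCP pose, the force and the opening at its end, in the units of the state.
- arm.get_state(): the state, without advancing time (a new reading comes with each control period).
- arm.get_image(name): name is "scene" or "top" or "wrist"; returns a dict with "color" (480x640x3 uint8, red, green, blue), "fx", "fy", "cx", "cy" (pixels), "k1" (the pictures are not rectified: a ray, as slopes to the right and down, at radius r is drawn at 1 + k1 r^2 times it, then the intrinsics apply), "eye" and "attitude" of the camera in the world. Camera axes: x right, y down, z forward; pixel columns grow to the right and rows downward; lengths in m; the calibration is good to about 2 mm. A picture is of the moment at which its call begins. There is no depth.
- arm.sign_off(): hands the job in, once; it reports no verdict.
The state is a dict: "time": time; "joint_pos": joint angles; "qvel": joint speeds; "joint_torque": joint torques, N m; "ee_pos": TCP position; "tcp_rot": TCP orientation; "wrist_force": force on the tool from outside, world axes, zero at the start; "ft_torque": the same for the moment, N m; "width": opening from 0.0 (shut) to 1.0 (fully open).
Only numpy, scipy, OpenCV 4.12 (cv2) and the standard library are available. Lean on these libraries where they do the work, as an engineer would, in place of code of your own. Each camera call takes 0.05 s, during which the arm holds its last target. There are 200 camera calls.

## Working session

There is one attempt and no reset: what is moved stays moved. The work goes in short steps, Python scripts to look and compute and a tool call to move; the robot and the scene stay as the last step left them, time stands still between calls to the robot, and variables do not carry over. Pictures are saved under pics/ and viewed, about 8 in all and at most 12, crops included, and the job is handed in when it is done.

Besides the shell and the picture viewer there is one more tool, called after "Request:" as name(argument=value, ...), one argument or row to a line, values as JSON. apply_moves: Moves the arm, as the interface text tells. Its arguments: {"type":"object","properties":{"motion":{"type":"string"},"grip_force":{"type":"number"}},"required":["motion"]}

```bash
mkdir -p pics; cat > h.py <<'E'
import numpy as np, cv2, pickle
from scipy.spatial.transform import Rotation as R
from rig import arm
def rot(a):
    a=np.array(a,float)
    return a if a.shape==(3,3) else R.from_quat(a[[1,2,3,0]]).as_matrix()
def snap(name,fn):
    d=arm.get_image(name); pickle.dump(d,open(f'pics/{fn}.pkl','wb'))
    cv2.imwrite(f'pics/{fn}.png',d['color'][:,:,::-1]); return d
def load(fn): return pickle.load(open(f'pics/{fn}.pkl','rb'))
def und(d,u,v):
    x,y=(u-d['cx'])/d['fx'],(v-d['cy'])/d['fy']; a,b=x,y
    for _ in range(30):
        s=1+d['k1']*(a*a+b*b); a,b=x/s,y/s
    return np.array([a,b,1.])
def world(d,u,v,z):
    r=rot(d['attitude'])@und(d,u,v); e=np.array(d['eye']); return e+r*(z-e[2])/r[2]
def pix(d,p):
    c=rot(d['attitude']).T@(np.array(p)-np.array(d['eye'])); a,b=c[:2]/c[2]; s=1+d['k1']*(a*a+b*b)
    return np.array([d['cx']+d['fx']*a*s,d['cy']+d['fy']*b*s])
E
python3 - <<'E'
from h import *
for n in('scene','top'):
    d=snap(n,n+'0'); print(n,d['eye'],d['attitude'],d['fx'],d['k1'])
s=arm.get_state();print(s['time'],s['ee_pos'],s['tcp_rot'],s['width'],arm.pinch_z)
E
```

```text
scene [1.18441734 0.74635862 1.44005077] [-0.10537833  0.33958765  0.88976748 -0.28616336] 574.990232491062 -0.024247870820984826
top [ 0.4432286  -0.02036658  1.41618716] [-0.03783099  0.70734615 -0.7055613   0.02033447] 540.913680752837 -0.07183320358839448
0.1 [0.17714656 0.59860087 0.23017057] [-2.20214391e-04  1.43395505e-01  9.89664921e-01 -1.01190878e-03] 0.9981653674302168 0.0187
```

View pics/top0.png

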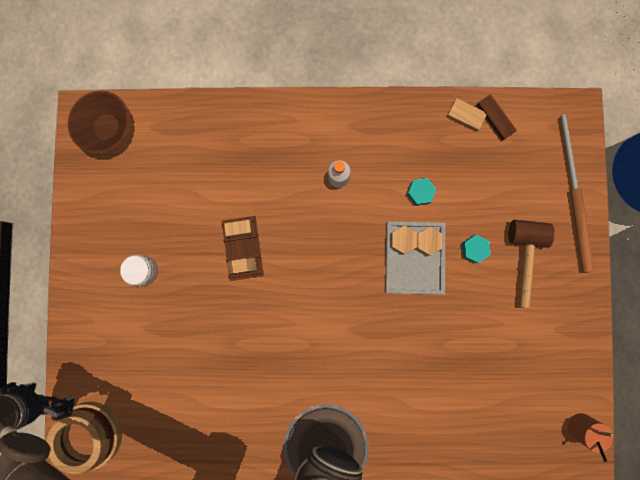

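View pics/scene0.png

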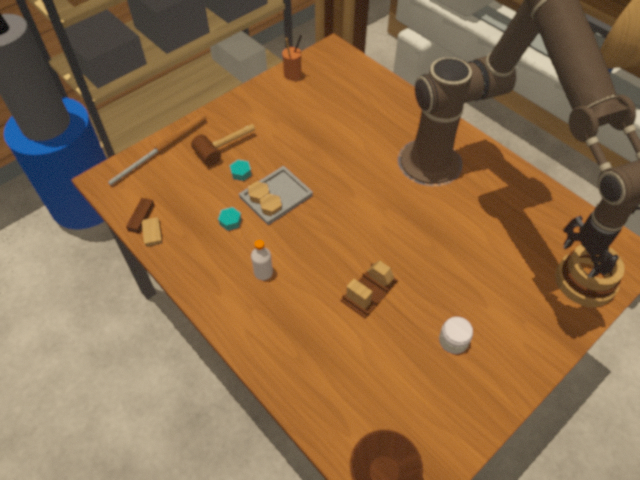

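The top view shows the rack at about (242,248) with two blanks, (238,228) and (243,266). The tray is at (416,258) with its two hexagons at (403,240) and (429,240). Turquoise look-alikes are at (422,191) and (476,249). I'll enlarge the rack and tray.

```bash
python3 - <<'E'
from h import *
t=load('top0')['color'][:,:,::-1]; s=load('scene0')['color'][:,:,::-1]
f=lambda im,x,y,w,h,k:cv2.resize(im[y:y+h,x:x+w],None,fx=k,fy=k,interpolation=cv2.INTER_CUBIC)
a=f(t,205,205,75,75,5.3333); b=f(t,378,215,75,75+5,5.3333)[:400]
c=f(s,330,250,75,75,5.3333)[:200*2]
cv2.imwrite('pics/crop1.png',np.hstack([a,f(s,335,252,75,75,5.3333)]))
cv2.imwrite('pics/crop2.png',f(t,380,218,72,80,7))
E
```

```text
(no output)
```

View pics/crop1.png

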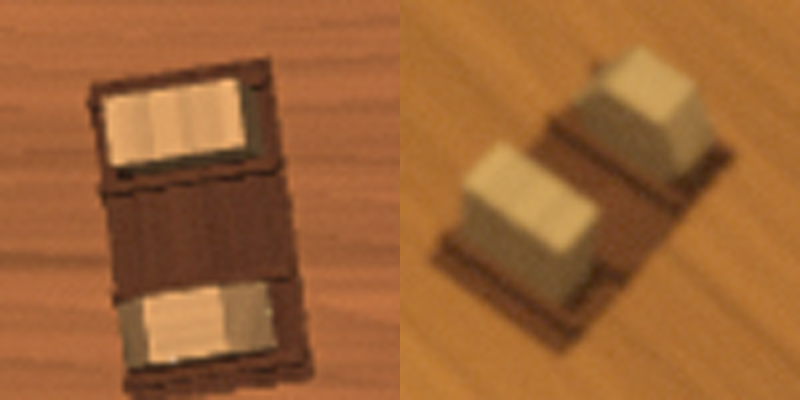

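View pics/crop2.png

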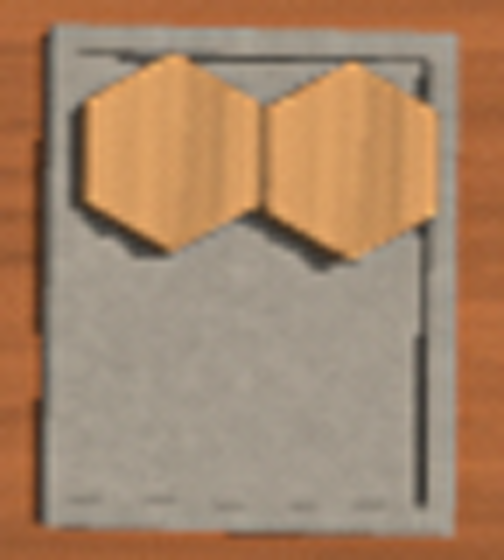

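Crop 1: the near blank, around (185,325), is the hexagon: it shows a top flat with two sloping flats. The far one is the square. Crop 2: both packed hexagons are clear, with a gap of about 1 mm between them and the notch on the near side.

```bash
python3 - <<'E'
from h import *
d=load('top0'); np.set_printoptions(precision=4,suppress=True)
def W(P,o,k,z): return np.array([world(d,(u+.5)/k-.5+o[0],(v+.5)/k-.5+o[1],z)[:2] for u,v in P])
k=5.3333;o=(205,205)
H=W([(140,298),(215,290),(228,357),(148,364)],o,k,.070)
print('hextop',H,H.mean(0),[np.linalg.norm(H[i]-H[i-1]) for i in range(4)])
Hs=W([(118,303),(265,283),(277,345),(126,370)],o,k,.038);print('hex mid corners',Hs.mean(0),[np.linalg.norm(Hs[i]-Hs[i-1]) for i in range(4)])
Q=W([(103,95),(240,80),(247,147),(112,165)],o,k,.070);print('sq',Q.mean(0),[np.linalg.norm(Q[i]-Q[i-1]) for i in range(4)])
K=W([(92,84),(268,58),(312,378),(125,398)],o,k,.02);print('rack',K,K.mean(0),[np.linalg.norm(K[i]-K[i-1]) for i in range(4)])
e=(K[0]+K[1]-K[2]-K[3]);print('rack long dir deg',np.degrees(np.arctan2(e[1],e[0])))
for P in(H,Q):
  e=P[1]+P[2]-P[0]-P[3];print('y-dir deg',np.degrees(np.arctan2(e[1],e[0])))
k=7;o=(380,218)
for P in([(177,52),(258,98),(258,210),(170,253),(84,205),(85,98)],[(352,60),(437,105),(437,215),(352,262),(267,212),(267,103)]):
  A=W(P,o,k,.040);e=A[0]-A[3];print('packed',A.mean(0),np.linalg.norm(A-A.mean(0),axis=1),np.degrees(np.arctan2(e[1],e[0])))
T=W([(50,24),(458,34),(456,532),(42,524)],o,k,.02);print('tray',T,T.mean(0),[np.linalg.norm(T[i]-T[i-1]) for i in range(4)])
e=(T[0]+T[1]-T[2]-T[3]);print(np.degrees(np.arctan2(e[1],e[0])))
for n,u,v,z in(('glue',340,167,.15),('tin',134,270,.07),('tq1',422,191,.03),('tq2',476,249,.03)): print(n,world(d,u,v,z)[:2])
E
```

```text
hextop [[0.4759 0.239 ]
 [0.4798 0.2037]
 [0.4485 0.1971]
 [0.445  0.2348]] [0.4623 0.2186] [np.float64(0.031158964402574298), np.float64(0.03559011968392798), np.float64(0.03197594286710424), np.float64(0.03782761443834209)]
hex mid corners [0.4637 0.2177] [np.float64(0.03238099046027859), np.float64(0.07160798338964883), np.float64(0.030274272555489964), np.float64(0.07371953500219557)]
sq [0.5589 0.2236] [np.float64(0.03347576051927686), np.float64(0.0653897094382912), np.float64(0.031883145167870754), np.float64(0.06445846497819122)]
rack [[0.5817 0.2741]
 [0.5945 0.1876]
 [0.4387 0.1641]
 [0.4285 0.2553]] [0.5109 0.2203] [np.float64(0.15430300312156978), np.float64(0.08750820871193704), np.float64(0.15756359800600567), np.float64(0.0917067816379856)]
rack long dir deg 7.808499773444065
y-dir deg -84.24743461825845
y-dir deg -83.02183198508908
packed [ 0.5316 -0.1973] [0.0368 0.0373 0.0374 0.0365 0.0374 0.0372] -2.486604504209638
packed [ 0.5292 -0.2627] [0.0363 0.037  0.0367 0.0373 0.0366 0.0369] -0.7076234374676994
tray [[ 0.5804 -0.1552]
 [ 0.5769 -0.3061]
 [ 0.3938 -0.3029]
 [ 0.3965 -0.1512]] [ 0.4869 -0.2289] [np.float64(0.18400314526846517), np.float64(0.15095698067825639), np.float64(0.18320162467863035), np.float64(0.15167956995051046)]
-1.1157887479583282
glue [ 0.6962 -0.0329]
tin [0.4506 0.486 ]
tq1 [ 0.6574 -0.2459]
tq2 [ 0.5077 -0.3827]
```

Request:
apply_moves(
  motion="0 0 0.166 0 0 0 0.085; 0 0 0.166 0 0 0 0.085; 0 0 0.166 0 0 0 0.085; 0 0 0.166 0 0 0 0.085; 0 0 0.166 0 0 0 0.085",
)

```text
time: 0.72
ee_pos: [0.1772, 0.5988, 0.2305]
tcp_rot: [0.0, 0.533, 0.846, -0.001]
wrist_force: [0.4, -0.7, 0.5]
width: 0.997
```

Request:
apply_moves(
  motion="0 0 0.166 0 0 0 0.085; 0 0 0.166 0 0 0 0.085; 0 0 0 -0.05 0.029 0 0.085; 0 0 0 -0.05 0.029 0 0.085; 0 0 0 -0.05 0.029 0 0.085",
)

```text
time: 1.35
ee_pos: [0.2824, 0.4593, 0.2307]
tcp_rot: [0.0, 0.663, 0.749, -0.0]
wrist_force: [1.0, 0.2, -0.1]
width: 0.998
```

Request:
apply_moves(
  motion="0 0 0 -0.05 0.029 0 0.085; 0 0 0 -0.05 0.029 0 0.085; 0 0 0 -0.05 0.029 0 0.085; 0 0 0 -0.05 0.029 0 0.085; 0 0 0 -0.04 0.025 0 0.085",
)

```text
time: 1.98
ee_pos: [0.4515, 0.2376, 0.231]
tcp_rot: [-0.0, 0.663, 0.748, -0.0]
wrist_force: [0.3, 0.8, -0.3]
width: 0.997
```

```bash
python3 - <<'E'
from h import *
s=arm.get_state();print(s['time'],s['ee_pos'],s['tcp_rot'],s['joint_pos'])
d=snap('wrist','w1');print(d['eye'],d['attitude'],d['fx'],d['k1'])
y=rot(s['tcp_rot'])[:,1];print(np.degrees(np.arctan2(y[1],y[0])))
E
```

```text
1.975 [0.45153793 0.23762876 0.23097586] [-4.54504358e-05  6.63424762e-01  7.48242966e-01 -2.15226568e-04] [ 3.99147078e-01  8.66814980e-02  1.90006250e+00 -1.13436446e-04
  1.15527619e+00  2.79169805e-01]
[0.44343355 0.30762872 0.37284473] [0.13975725 0.9883623  0.05949662 0.00824844] 381.4485343064545 -0.0177371443250321
6.876813870755617
```

View pics/w1.png

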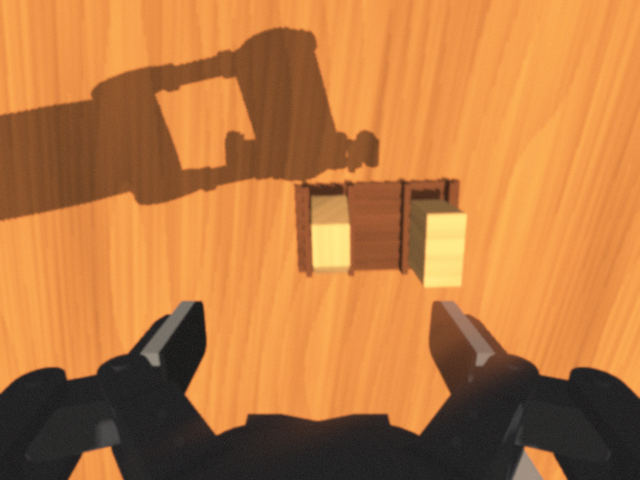

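The wrist view shows the hexagon's top flat with corners near (312,223), (350,223), (351,269) and (312,270), and the rack square with the image. Next I compute the centre and yaw.

```bash
python3 - <<'E'
from h import *
np.set_printoptions(precision=4,suppress=True)
d=load('w1')
H=np.array([world(d,u,v,.07)[:2] for u,v in[(311,224),(349,223),(351,269),(312,270)]])
print(H,H.mean(0),[np.linalg.norm(H[i]-H[i-1]) for i in range(4)])
K=np.array([world(d,u,v,.02)[:2] for u,v in[(296,184),(459,179),(467,272),(300,275)]])
print(K,K.mean(0),[np.linalg.norm(K[i]-K[i-1]) for i in range(4)])
e=K[1]-K[0];print(np.degrees(np.arctan2(e[1],e[0])))
s=arm.get_state();T=rot(s['tcp_rot']);
for c in(H.mean(0),):print('tool shift',T.T@(np.r_[c,.030]-s['ee_pos']))
E
```

```text
[[0.4472 0.2327]
 [0.4779 0.2372]
 [0.4853 0.1978]
 [0.4526 0.193 ]] [0.4658 0.2152] [np.float64(0.04008335064066993), np.float64(0.031049893058788403), np.float64(0.040105747316721146), np.float64(0.03300480924796723)]
[[0.4296 0.2565]
 [0.5786 0.2792]
 [0.6068 0.1903]
 [0.443  0.1674]] [0.5145 0.2233] [np.float64(0.09009710588294793), np.float64(0.15064643786577314), np.float64(0.09334428633612551), np.float64(0.1654217627227834)]
8.692962184169351
tool shift [-0.0188  0.0079  0.2013]
```

Request:
apply_moves(
  motion="0 0 -0.018 -0.018 0.0075 0.04 0.085; 0 0 0 0 0 0.06 0.085; 0 0 0 0 0 0.06 0.085; 0 0 0 0 0 0.04 0.085; 0 0 0 0 0 0.001 0.085",
)

```text
time: 2.65
ee_pos: [0.4564, 0.2213, 0.0267]
tcp_rot: [-0.002, 0.656, 0.754, -0.004]
wrist_force: [-0.5, 0.1, -0.2]
width: 0.996
```

Request:
apply_moves(
  motion="0 0 0 0 0 0 0.02; 0 0 0 0 0 0 0.02; 0 0 0 0 0 0 0.02; 0 0 0 0 0 0 0.02; 0 0 0 0 0 0 0.02",
  grip_force=40,
)

```text
time: 3.28
ee_pos: [0.4621, 0.2234, 0.0323]
tcp_rot: [0.001, 0.656, 0.755, 0.002]
wrist_force: [-0.1, -0.2, 6.8]
width: 0.374
```

Request:
apply_moves(
  motion="0 0 0 0 0 -0.03 0.02; 0 0 0 0 0 -0.045 0.02; 0 0 0 0 0 -0.045 0.02; 0 0 0.173 0 0 0 0.02; 0 0 0.173 0 0 0 0.02",
)

```text
time: 3.9
ee_pos: [0.4608, 0.2229, 0.1516]
tcp_rot: [0.0, 0.778, 0.628, 0.001]
wrist_force: [-0.0, 0.1, -1.9]
width: 0.371
```

Request:
apply_moves(
  motion="0 0 0.173 0 0 0 0.02; 0 0 0.173 0 0 0 0.02; 0 0 0.173 0 0 0 0.02; 0 0 0.173 0 0 0 0.02; 0 0 0.173 0 0 0 0.02",
)

```text
time: 4.53
ee_pos: [0.4601, 0.2226, 0.1504]
tcp_rot: [0.0, 0.97, 0.244, -0.0]
wrist_force: [0.6, 0.7, -1.5]
width: 0.372
```

Request:
apply_moves(
  motion="0 0 0.173 0 0 0 0.02; 0 0 0.173 0 0 0 0.02; 0 0 0.173 0 0 0 0.02; 0 0 0 -0.014 0.058 0 0.02; 0 0 0 -0.014 0.058 0 0.02",
)

```text
time: 5.15
ee_pos: [0.4297, 0.1064, 0.1505]
tcp_rot: [0.0, 1.0, -0.009, 0.0]
wrist_force: [1.3, -1.2, -1.1]
width: 0.368
```

Request:
apply_moves(
  motion="0 0 0 -0.014 0.057 0 0.02; 0 0 0 0 0 0.04 0.02; 0 0 0 0 0 0.03 0.02; 0 0 0 0 0 0 0.02; 0 0 0 0 0 0 0.02",
)

```text
time: 5.78
ee_pos: [0.4157, 0.0507, 0.0812]
tcp_rot: [-0.0, 1.0, -0.01, 0.001]
wrist_force: [0.9, 0.3, 0.1]
width: 0.372
```

```bash
python3 - <<'E'
from h import *
np.set_printoptions(precision=4,suppress=True)
s=arm.get_state();print(s['time'],s['ee_pos'],s['tcp_rot'],s['width'],s['wrist_force']);print(rot(s['tcp_rot']))
d=snap('wrist','w2'); s2=snap('scene','s2'); t=snap('top','t2')
b=lambda D,p:[int(i) for i in pix(D,p)]
u,v=b(s2,s['ee_pos']); c=s2['color'][v-60:v+60,u-60:u+60]
cv2.imwrite('pics/v2.png',np.hstack([cv2.resize(c,(440,440),interpolation=cv2.INTER_CUBIC),cv2.resize(d['color'],(360,270)).__class__((440,360,3),np.uint8)*0])[:,:440,::-1])
E
```

```text
5.775 [0.4157 0.0507 0.0812] [-0.      1.     -0.0099  0.0007] 0.3719562439381269 [0.8564 0.3121 0.1449]
[[ 0.9998 -0.0199  0.0014]
 [-0.0199 -0.9998  0.    ]
 [ 0.0014 -0.     -1.    ]]
```

View pics/v2.png

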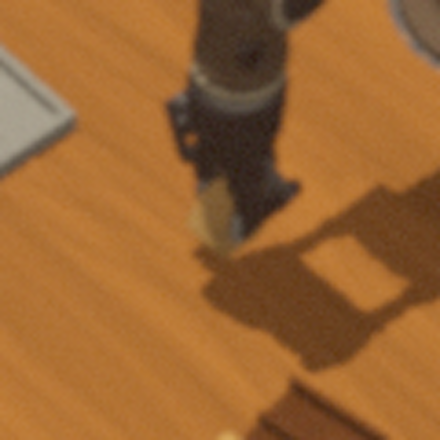

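The blank is held upright in the fingers, visible at about (212,220) in the crop. Lowering it to the bench.

Request:
apply_moves(
  motion="0 0 0 0 0 0.03 0.02; 0 0 0 0 0 0.018 0.02; 0 0 0 0 0 0.004 0.02; 0 0 0 0 0 0.001 0.02; 0 0 0 0 0 0 0.02",
)

```text
time: 6.55
ee_pos: [0.416, 0.0507, 0.0281]
tcp_rot: [-0.0, 1.0, -0.01, 0.001]
wrist_force: [-0.2, -1.1, -1.0]
width: 0.372
```

Request:
apply_moves(
  motion="0 0 0 0 0 0.001 0.02; 0 0 0 0 0 0.001 0.02; 0 0 0 0 0 0 0.02",
)

```text
time: 6.92
ee_pos: [0.4157, 0.0506, 0.0264]
tcp_rot: [-0.0, 1.0, -0.01, 0.0]
wrist_force: [-2.3, 0.0, 7.7]
width: 0.372
```

Request:
apply_moves(
  motion="0 0 0 0 0 0 0.085; 0 0 0 0 0 0 0.085; 0 0 0 0 0 0 0.085; 0 0 0 0 0 0 0.085; 0 0 0 0 0 -0.015 0.085",
)

```text
time: 7.55
ee_pos: [0.4136, 0.0505, 0.0398]
tcp_rot: [0.0, 1.0, -0.01, -0.002]
wrist_force: [-1.0, 0.4, 0.3]
width: 0.995
```

Request:
apply_moves(
  motion="0 0 0 0 0.01 0 0.085; 0 0 0 0 0.01 0 0.085; 0 0 0 0 0.008 0 0.085; 0 0 0 0 0.008 0 0.085; 0 0 0 0 0.008 0 0.085",
)

```text
time: 8.18
ee_pos: [0.4139, 0.0059, 0.0401]
tcp_rot: [0.0, 1.0, -0.01, -0.0]
wrist_force: [1.1, 0.1, -0.7]
width: 0.999
```

Request:
apply_moves(
  motion="0 0 0 0 0.008 0 0.085; 0 0 0 0 0.006 0 0.085; 0 0 0 0 0.003 0 0.085; 0 0 0 0 0 0 0.085; 0 0 0 0 0 0 0.085",
)

```text
time: 8.8
ee_pos: [0.4137, -0.0103, 0.0403]
tcp_rot: [-0.0, 1.0, -0.01, 0.0]
wrist_force: [0.3, 0.7, -1.1]
width: 0.991
```

```bash
python3 - <<'E'
from h import *
s=arm.get_state(); print(s['time'],s['ee_pos'],s['width'])
s2=snap('scene','s3')
u,v=[int(i) for i in pix(s2,s['ee_pos'])]
cv2.imwrite('pics/v3.png',cv2.resize(s2['color'][v-50:v+50,u-50:u+50,::-1],(500,500),interpolation=cv2.INTER_CUBIC))
E
```

```text
8.8 [ 0.41374723 -0.01029327  0.04028912] 0.990816206941122
```

View pics/v3.png

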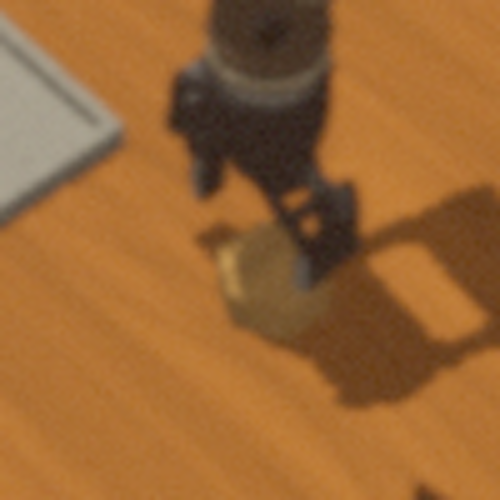

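The hexagon's big face shows at about (275,280) in the crop, apparently part tipped with the pushing finger still on it. I'll push on, then rise and look.

Request:
apply_moves(
  motion="0 0 0 0 0.008 0 0.085; 0 0 0 0 0.01 0 0.085; 0 0 0 0 0.01 0 0.085; 0 0 0 0 0 0 0.085; 0 0 0 0 0 -0.04 0.085",
)

```text
time: 9.48
ee_pos: [0.4098, -0.038, 0.0781]
tcp_rot: [-0.001, 1.0, -0.011, -0.004]
wrist_force: [0.4, -0.1, -0.5]
width: 0.995
```

Request:
apply_moves(
  motion="0 0 0 0 0 -0.06 0.085; 0 0 0 0 0 -0.05 0.085; 0 0 0 0 0 0 0.085; 0 0 0 0 0 0 0.085",
)

```text
time: 9.98
ee_pos: [0.4126, -0.0383, 0.1898]
tcp_rot: [-0.0, 1.0, -0.01, -0.0]
wrist_force: [-0.0, 0.1, -0.1]
width: 0.996
```

```bash
python3 - <<'E'
from h import *
s=arm.get_state(); print(s['time'],s['ee_pos'],s['width'])
w=snap('wrist','w4');s2=snap('scene','s4')
u,v=[int(i) for i in pix(s2,[.414,-.01,.02])]
a=cv2.resize(s2['color'][v-40:v+40,u-32:u+32,::-1],(320,400),interpolation=cv2.INTER_CUBIC)
b=w['color'][:400,80:560,::-1]
cv2.imwrite('pics/v4.png',np.hstack([b,a]))
E
```

```text
9.975 [ 0.41257384 -0.03826756  0.18981234] 0.9956233131409485
```

View pics/v4.png

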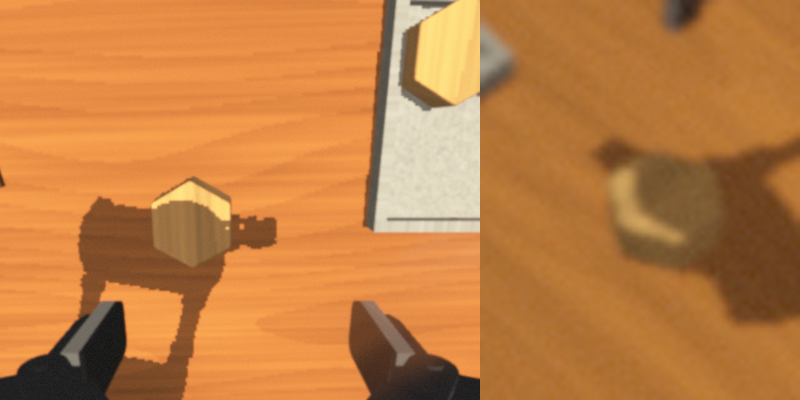

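The blank lies flat on the bench. Its top vertices in the full wrist frame are (272,178), (310,196), (311,244), (272,266), (232,245) and (231,199).

```bash
python3 - <<'E'
from h import *
np.set_printoptions(precision=4,suppress=True)
d=load('w4')
A=np.array([world(d,u,v,.032)[:2] for u,v in[(272,178),(310,196),(311,244),(272,266),(232,245),(231,199)]])
c=A.mean(0);print(A,c,np.linalg.norm(A-c,axis=1)); e=A-c; print((np.degrees(np.arctan2(e[:,1],e[:,0]))+30)%60-30)
s=arm.get_state();T=rot(s['tcp_rot']);print(s['ee_pos'],T.T@(np.r_[c,.016]-s['ee_pos']))
E
```

```text
[[ 0.4468 -0.0033]
 [ 0.432  -0.0327]
 [ 0.3922 -0.0325]
 [ 0.3737  0.0006]
 [ 0.3927  0.0325]
 [ 0.4309  0.0302]] [ 0.4114 -0.0009] [0.0355 0.0379 0.037  0.0377 0.0383 0.0367]
[-3.9395  2.9512 -1.1882 -2.1837 -0.7358 -2.1362]
[ 0.4116 -0.0381  0.1885] [-0.0003 -0.0371  0.1725]
```

Request:
apply_moves(
  motion="0 0 0 0 -0.037 0 0.085; 0 0 0 0 0 0.06 0.085; 0 0 0 0 0 0.06 0.085; 0 0 0 0 0 0.04 0.085; 0 0 0 0 0 0 0.085",
)

```text
time: 10.7
ee_pos: [0.4082, -0.0008, 0.026]
tcp_rot: [-0.001, 1.0, -0.01, -0.006]
wrist_force: [-0.4, -0.6, 0.4]
width: 0.995
```

Request:
apply_moves(
  motion="0 0 0 0 0 0.02 0.085; 0 0 0 0 0 0.006 0.085; 0 0 0 0 0 0 0.085; 0 0 0 0 0 0 0.085",
)

```text
time: 11.2
ee_pos: [0.4149, -0.0015, 0.0053]
tcp_rot: [0.0, 1.0, -0.01, 0.001]
wrist_force: [1.1, 0.2, 0.3]
width: 0.997
```

Request:
apply_moves(
  motion="0 0 0 -0.002 0 0.002 0.085; 0 0 0 0 0 0 0.055; 0 0 0 0 0 0 0.055; 0 0 0 0 0 0 0.055; 0 0 0 0 0 0 0.055",
  grip_force=30,
)

```text
time: 11.82
ee_pos: [0.412, -0.0013, 0.0026]
tcp_rot: [-0.0, 1.0, -0.01, -0.0]
wrist_force: [-2.2, -0.4, 5.6]
width: 0.744
```

Request:
apply_moves(
  motion="0 0 0 0 0 -0.03 0.055; 0 0 0 0 0 -0.05 0.055; 0 0 0 0.011 0.057 0 0.055; 0 0 0 0.011 0.057 0 0.055; 0 0 0 0.011 0.057 0 0.055",
)

```text
time: 12.45
ee_pos: [0.4416, -0.1745, 0.0823]
tcp_rot: [0.0, 1.0, -0.01, 0.0]
wrist_force: [1.4, -0.3, -0.7]
width: 0.74
```

Request:
apply_moves(
  motion="0 0 0 0.01 0.056 0 0.055; 0 0 0 0 0 0 0.055; 0 0 0 0 0 0 0.055; 0 0 0 0 0 0 0.055",
)

```text
time: 12.95
ee_pos: [0.4494, -0.2275, 0.0816]
tcp_rot: [-0.001, 1.0, -0.009, -0.001]
wrist_force: [0.5, 0.6, -0.4]
width: 0.746
```

```bash
python3 - <<'E'
from h import *
s=arm.get_state(); print(s['time'],s['ee_pos'],s['tcp_rot'],s['width'])
w=snap('wrist','w5'); snap('top','t5');cv2.imwrite('pics/v5.png',w['color'][:,:,::-1])
E
```

```text
12.95 [ 0.44937615 -0.22745338  0.08159809] [-6.69348055e-04  9.99954984e-01 -9.42237514e-03 -8.95094363e-04] 0.7463732858304581
```

View pics/v5.png

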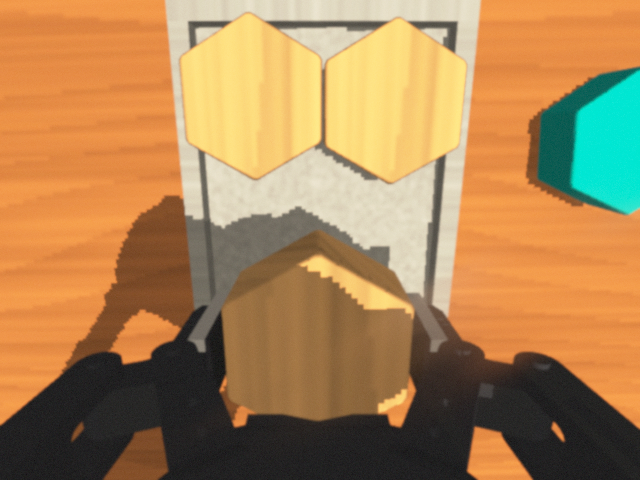

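The wrist view shows both packed hexagons, with the notch apex at about (324,146), and the held blank level at about (318,330).

```bash
python3 - <<'E'
from h import *
np.set_printoptions(precision=4,suppress=True)
d=load('w5'); C=[]
for P in([(249,12),(322,52),(322,145),(256,180),(185,142),(180,57)],[(399,17),(466,60),(461,146),(389,184),(327,146),(326,60)]):
  A=np.array([world(d,u,v,.040)[:2] for u,v in P]);c=A.mean(0);C.append(c);e=A-c
  print(c,np.linalg.norm(e,axis=1),((np.degrees(np.arctan2(e[:,1],e[:,0]))+30)%60-30))
C=np.array(C);m=C.mean(0);v=C[0]-C[1];n=np.array([v[1],-v[0]])/np.linalg.norm(v);t=m-.0554*n
print('dist',np.linalg.norm(v),'dir',n,'target',t)
s=arm.get_state();T=rot(s['tcp_rot']);print('tool',T.T@(np.r_[t,.0]-s['ee_pos']))
E
```

```text
[ 0.533  -0.1993] [0.0359 0.0374 0.0374 0.0361 0.0372 0.0362] [-1.3659  1.3825 -3.0442 -0.8836 -1.5357 -1.3716]
[ 0.53  -0.264] [0.0358 0.0359 0.037  0.0363 0.0358 0.0365] [-1.0209  0.4314 -0.8226 -2.2319  0.0194 -1.7333]
dist 0.06475362355053405 dir [ 0.9989 -0.0458] target [ 0.4762 -0.2291]
tool [0.0264 0.001  0.0819]
```

Request:
apply_moves(
  motion="0 0 0 0.017 0.001 0 0.055; 0 0 0 0 0 0.035 0.055; 0 0 0 0 0 0.025 0.055; 0 0 0 0 0 0.008 0.055; 0 0 0 0 0 0 0.055",
)

```text
time: 13.68
ee_pos: [0.4678, -0.2303, 0.0141]
tcp_rot: [-0.0, 1.0, -0.01, -0.0]
wrist_force: [0.4, 0.3, -1.0]
width: 0.742
```

Request:
apply_moves(
  motion="0 0 0 0 0 0 0.055; 0 0 0 0 0 0 0.055",
)

```text
time: 13.92
ee_pos: [0.4683, -0.2311, 0.0154]
tcp_rot: [0.001, 1.0, -0.01, 0.001]
wrist_force: [-0.1, 0.8, 0.3]
width: 0.743
```

Request:
apply_moves(
  motion="0 0 0 0 -0.001 0.002 0.055; 0 0 0 0 0 0.001 0.055; 0 0 0 0 0 0.001 0.055; 0 0 0 0 0 0 0.055; 0 0 0 0 0 0 0.055",
)

```text
time: 14.55
ee_pos: [0.4673, -0.2295, 0.0106]
tcp_rot: [-0.0, 1.0, -0.01, -0.0]
wrist_force: [-1.6, 1.2, 4.6]
width: 0.745
```

Touching the floor (4.6 N). Now push +x into the notch in small steps.

Request:
apply_moves(
  motion="0 0 0 0.003 0 0 0.055; 0 0 0 0.003 0 0 0.055; 0 0 0 0.002 0 0 0.055; 0 0 0 0.002 0 0 0.055; 0 0 0 0 0 0 0.055",
)

```text
time: 15.18
ee_pos: [0.4765, -0.2297, 0.0106]
tcp_rot: [-0.0, 1.0, -0.01, -0.001]
wrist_force: [-4.8, 0.8, 7.2]
width: 0.744
```

Request:
apply_moves(
  motion="0 0 0 0.001 0 0 0.055; 0 0 0 0.001 0 0 0.055; 0 0 0 0.001 0 0 0.055; 0 0 0 0 0 0 0.055",
)

```text
time: 15.68
ee_pos: [0.4792, -0.2297, 0.0106]
tcp_rot: [-0.0, 1.0, -0.01, -0.001]
wrist_force: [-4.4, 0.8, 8.0]
width: 0.744
```

```bash
python3 - <<'E'
from h import *
w=snap('wrist','w6'); cv2.imwrite('pics/v6.png',w['color'][:,:,::-1])
E
```

```text
(no output)
```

View pics/v6.png

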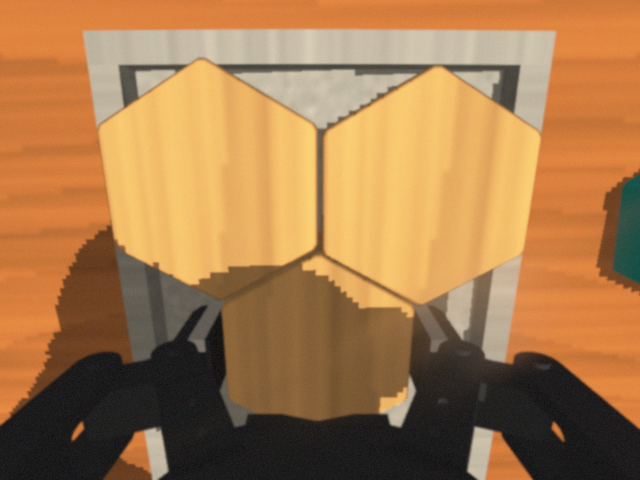

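The wrist view shows the blank seated in the notch, its two front flats against both packed blanks (apex about (319,250)). I'll nudge it a little more, release and rise.

Request:
apply_moves(
  motion="0 0 0 0.001 0 0 0.055; 0 0 0 0.001 0 -0.0005 0.055; 0 0 0 0 0 0 0.055; 0 0 0 0 0 0 0.055",
)

```text
time: 16.23
ee_pos: [0.4815, -0.2297, 0.0106]
tcp_rot: [-0.0, 1.0, -0.01, -0.001]
wrist_force: [-4.4, 0.0, 5.6]
width: 0.742
```

Request:
apply_moves(
  motion="0 0 0 0 0 0 0.078; 0 0 0 0 0 0 0.078; 0 0 0 0 0 0 0.078; 0 0 0 0 0 0 0.078; 0 0 0 0 0 -0.01 0.078",
)

```text
time: 16.85
ee_pos: [0.4816, -0.2294, 0.0203]
tcp_rot: [-0.001, 1.0, -0.01, -0.001]
wrist_force: [-0.8, 0.2, -0.2]
width: 0.907
```

Request:
apply_moves(
  motion="0 0 0 0 0 -0.03 0.078; 0 0 0 0 0 -0.06 0.078; 0 0 0 -0.03 0 -0.05 0.078; 0 0 0 -0.02 0 0 0.078; 0 0 0 0 0 0 0.078",
)

```text
time: 17.48
ee_pos: [0.4317, -0.2288, 0.1619]
tcp_rot: [0.0, 1.0, -0.011, 0.001]
wrist_force: [0.4, 0.5, 1.0]
width: 0.917
```

```bash
python3 - <<'E'
from h import *
s=arm.get_state(); print(s['time'],s['ee_pos'],s['wrist_force'])
w=snap('wrist','w7'); cv2.imwrite('pics/v7.png',cv2.resize(w['color'][:320,160:560,::-1],(800,640),interpolation=cv2.INTER_CUBIC)[:600])
E
```

```text
17.475 [ 0.43171536 -0.2287935   0.16192416] [0.41122464 0.48835016 0.96467975]
```

View pics/v7.png

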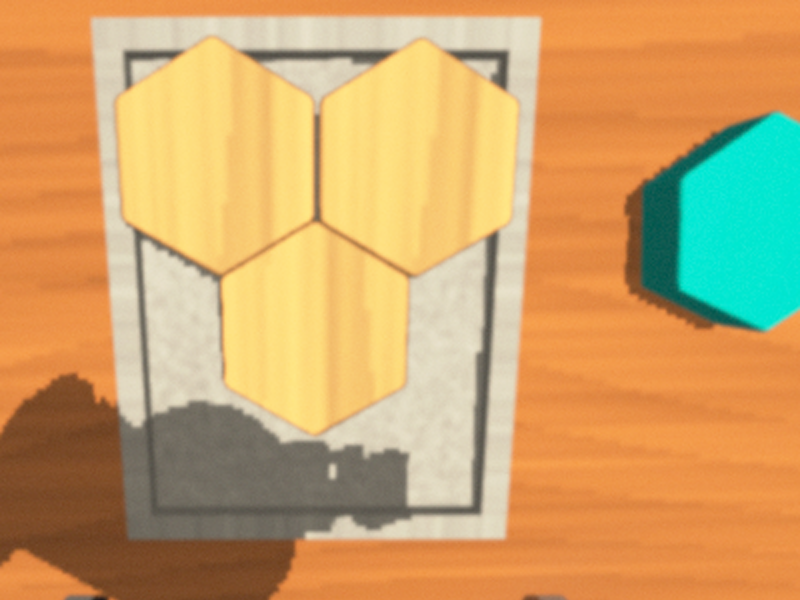

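The three blanks lie close-packed and released. I'll measure the centre distances, then hand in.

```bash
python3 - <<'E'
from h import *
d=load('w7'); C=[]
for P in([(212,36),(314,97),(314,220),(221,275),(122,218),(115,97)],[(424,38),(518,98),(512,222),(414,276),(321,218),(321,97)],[(317,221),(408,274),(406,383),(314,435),(224,383),(221,275)]):
  C.append(np.mean([world(d,(u+.5)/2-.5+160,(v+.5)/2-.5,.040)[:2] for u,v in P],0))
D=[np.linalg.norm(C[i]-C[j]) for i,j in((0,1),(0,2),(1,2))];print(C,D)
if max(D)<.0662: arm.sign_off();print('signed')
E
```

```text
[array([ 0.53391503, -0.19904232]), array([ 0.53225097, -0.26415568]), array([ 0.47875829, -0.22968157])] [np.float64(0.06513462489281413), np.float64(0.06309540434230869), np.float64(0.0636390624562822)]
the job is handed in; nothing more can be done
signed
```

The hexagonal blank is now flat in the tray notch, touching both packed blanks, and I have handed the job in at about 17.5 s of the 53 s allowed.

**What I did:** I lifted the blank from the near rack slot and stood it on the bench. I let go and tipped it onto a big face with an open finger. Then I regripped it by its flats, set it on the tray floor and pushed it +x into the notch, released it and backed off.

**Last checks, from the final wrist picture:**
- **Centre distances:** 65.1 mm between the two packed blanks, and 63.1 mm and 63.6 mm from the third to each of them. All are under the 66.5 mm limit. The two values below 64 mm, which is full contact, are picture-measuring error of about 1 mm.
- **Lying flat:** all three blanks look flat in the tray.
- **Clear of the work:** the gripper was open, well above the tray, with only about 1 N on the wrist.
- **Bench step:** the blank lay flat on the bench, untouched, for about a second before I regripped it. I judged this from pictures, not a pose reading.

I did not measure the square blank, glue bottle, tin or mallet again at the end, but the arm's path stayed clear of them.

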